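# Tap the blind hole of a gearbox cover by hand wrench

### The arm

A 6-joint arm with a two-finger parallel gripper is mounted at the origin on the work surface. World frame = base frame: x ahead of the robot, y to its left, z up, the work surface at z = 0. Lengths are in m, angles in rad, forces in N, time in s.
With the tool pointing down it reaches from about 0.375 to 0.975 m from the base axis. Payload 3.8 kg.
Tool frame: the origin (TCP) lies at the very end of the fingers, on their centre line; the grasp point (between the pads) lies 19 mm behind it (bot.pinch_z is the distance from the TCP to the grasp point, in m); x points along the fingers, y is the direction in which the jaws open and shut, and the axes are right-handed (so a half turn about x gives the same grasp; the last joint's range is limited). The gripper opens to 85 mm and grips with 20 to 120 N. Pads are 22 mm wide; open, the fingers measure 114 mm over their backs; the gripper's body (76 mm by 85 mm) begins 54 mm behind the grasp point. The pads swing forward as they close: fully open they stand 13 mm farther back than shut.
Start: joints at [1.107, 0.264, 1.604, -0, 1.274, -0.037], TCP at [0.279, 0.614, 0.231] pointing down, gripper open.
Joint ranges: [-2.63, 2.63], [-0.94, 2.18], [0.31, 2.57], [-1.31, 4.45], [0, 2.66], [-2.55, 2.55]. Speed limits (rad/s): [2.57, 2.57, 3.14, 3.14, 3.14, 3.14].

### API

Orientations are given as a rotation vector (axis times angle).
In Python, from workcell import monitor, imaging, finish_job, bot gives the robot as it stands.
- The arm moves only by the tool jog_arm, never from a script. Its argument "rows" is a list of rows, each a list of 7 numbers: the shift along the tool's x, y, z in m, then the turn, a rotation vector about the tool's x, y, z in rad, then the opening in per cent of the stroke, from 0 (shut) to 100 (fully open). A call has 1 to 20 rows; each row is the pose to reach, as a shift and turn from the pose measured when the call began, along the tool's axes at that moment; what a row does not reach only later rows make up. A row lasts 1/10 s, in which the tool goes at most 50 mm and 8.59 degrees, less where a joint would pass 70% of its speed; a pose out of reach is approached as far as the arm can. A call with a gripper value outside its range is refused whole. The fingers move at their own pace and stop on an object; "force" is the grip in N (left out, the last holds). Time passes only in rows, so rows that repeat a pose let the fingers close. It gives the time, the measured TCP pose, the force and the opening at its end, in the units of the state.
- monitor.read_state(): the state, without advancing time (a new reading comes with each control period).
- imaging.read_camera(name): name is "side" or "top" or "wrist"; returns the picture (480x640x3 uint8, blue, green, red); there is no depth.
- imaging.camera_params(name): a dict with "fx", "fy", "cx", "cy" (pixels), "T" (4x4, takes a point from camera to world coordinates); the wrist camera has in their place "T_tool_cam" (4x4, takes a point from camera to tool coordinates, whose origin is the TCP and whose axes are the tool frame's). Camera axes: x right, y down, z forward; pixel columns grow to the right and rows downward; lengths in m; the calibration is good to about 2 mm. A picture is of the moment at which its call begins: read the wrist's pose just before it. camera_params takes no time and is no camera call.
- finish_job(): hands the job in, once; it reports no verdict.
The state is a dict: "time": time; "q": joint angles; "joint_vel": joint speeds; "joint_torque": joint torques, N m; "tool_pos": TCP position; "tcp_rot": TCP orientation; "wrist_force": force on the tool from outside, world axes, zero at the start; "torque": the same for the moment, N m; "width": opening from 0.0 (shut) to 1.0 (fully open).
Only numpy, scipy, OpenCV 4.12 (cv2) and the standard library are available. Lean on these libraries where they do the work, as an engineer would, in place of code of your own. Each camera call takes 0.05 s, during which the arm holds its last target. There are 200 camera calls.

### The job

Finish tapping the blind hole in the gearbox cover that is held in the vise: turn the tap by its two-armed wrench half a turn forward (clockwise from above), then a quarter turn back to break the chips, and keep repeating that until the tap comes to a stop on the bottom of the hole. Stop as soon as you feel it bottom, do not force it, leave it standing there with the wrench let go, and disturb nothing else on the bench.

Things in the scene. Friction and masses are not known exactly. Their poses are not given: they have to be found in the camera images.
- tap_hub (a point): centre of the tap wrench's dark hub (50 x 32 x 24 mm), on the tap's upright axis, about 142 mm above the bench and at half height of the arms. Its x axis runs level along the wrench, z up; it turns with the wrench. The tap's square end stands 11 mm above the hub; the arm along +x has a 20 mm collar next to the hub.
- tap (a joint): angle the tap is turned in, rad; grows clockwise from above (cutting), shrinks on backing off. Starts between 0 and 0.3. It stays where left; turning takes about 0.22 N m (3 N at 75 mm from the axis) and sinks it 2 mm a turn. The hole is blind: it bottoms between three quarters and one and a half turns from 0, not known where; there it stops hard, which can be felt (8 N at 75 mm is plenty).
- tapset: the tap and its wrench as one assembly (not to be forced); origin at the hub's centre, does not turn. The wrench is a straight level bar 200 mm long over all: two round steel arms 13 mm thick (15 mm over the darker outer 30 mm), in one line through the hub, each reaching from 25 to 100 mm from the axis.
- vise: low blue machine vise, fixed, 270 mm long, screw handle at its -x, 160 mm wide, jaws 75 mm high. Holds a grey aluminium gearbox cover (86 x 90 mm, top 85 mm up) with a round boss (48 mm across, top 105 mm up) where the tap stands. Origin on the bench under the tap's axis. Only the wrench stands above 105 mm within 140 mm of the axis; its arms pass freely over the jaws.
- oil: plastic oil bottle, 48 mm across, 120 mm high, standing beside the vise
- spool: turned steel spool, 52 mm across, 50 mm high, standing beside the vise
- brush: small brush lying beside the vise
- nutblank: steel ring blank, 60 mm across, 20 mm high, lying flat beside the vise
- tee: spare T-handle tap wrench lying on the bench, 135 mm long (not used)
- screwdriver: screwdriver lying on the bench
- hammer: hammer lying on the bench
- tin: round open tin, 80 mm across, 50 mm high

How it is judged:
On the way, in this order (a step that is already met when the one before it is completed fails the run):
1. turn the tap forward about half a turn: its angle passes 2.6 rad (value of joint tap above 2.6 rad).
2. back it a quarter turn: its angle falls below 2.2 rad (passing 4.1 rad without having backed off also ends this stage, and then fails the next, which is already met) ((value of joint tap below 2.2 rad or value of joint tap above 4.1 rad)).
3. forward half a turn again: past 4.1 rad (value of joint tap above 4.09 rad).
4. back it a quarter turn again: below 3.8 rad (passing 5.4 rad without having backed off also ends this stage, and then fails the next) ((value of joint tap below 3.8 rad or value of joint tap above 5.4 rad)).
5. forward again towards the bottom: past 5.4 rad (value of joint tap above 5.39 rad).
At the end, for the whole second after the job is handed in: The tap stands at rest on the bottom of the hole, within 0.2 rad of its stop (angle above 5.8 rad) (value of joint tap above 5.8 rad and velocity of joint tap between -0.05 and 0.05 rad/s); the robot touches nothing.
It fails at once if the tap is forced: the fingers press on the tap or wrench with more than 40 N (contact force between the fingers and tapset above 40 N).
It fails at once if a loose thing on the bench is moved by more than 25 mm (distance of any of oil, spool, brush, nutblank, tee, screwdriver, hammer, tin from where it was at the start of the episode above 0.025 m).
It also fails if it takes over 72 s, if anything falls off the work surface, if the arm or the gripper's body presses on something with over 40 N, if the wrist force passes 120 N, or if a joint passes its speed limit or range.

## Working session

There is one attempt and no reset: what is moved stays moved. The work goes in short steps, Python scripts to look and compute and a tool call to move; the robot and the scene stay as the last step left them, time stands still between calls to the robot, and variables do not carry over. Pictures are saved under pics/ and viewed, about 8 in all and at most 12, crops included, and the job is handed in when it is done.

Besides the shell and the picture viewer there is one more tool, called after "Emit:" as name([rows], argument=value, ...), one row to a line, values as JSON. jog_arm: Moves the arm, as the interface text tells. Its arguments: {"type":"object","properties":{"rows":{"type":"array","items":{"type":"array","items":{"type":"number"}}},"force":{"type":"number"}},"required":["rows"]}

```bash
ls; mkdir -p pics
python3 - <<'E'
from workcell import monitor, imaging, bot
import cv2,numpy as np
np.set_printoptions(precision=4,suppress=True)
print(monitor.read_state())
for n in("top","side"):
    cv2.imwrite(f"pics/{n}0.png",imaging.read_camera(n)); print(n,imaging.camera_params(n))
print(imaging.camera_params("wrist"))
print([a for a in dir(bot) if a[0]!='_'])
E
```

```text
pics
{'time': 0.0, 'q': array([ 1.1071,  0.2648,  1.6054, -0.    ,  1.2737, -0.0369]), 'joint_vel': array([ 0.0006, -0.0002,  0.001 , -0.0002,  0.0011,  0.0026]), 'joint_torque': array([ -0.0006, -51.5102, -36.7314,  -0.0003,   0.013 ,  -0.    ]), 'tool_pos': array([0.2791, 0.6138, 0.23  ]), 'tcp_rot': array([ 0.333 ,  1.5453, -0.3365]), 'wrist_force': array([-0.145 , -0.0618, -0.4621]), 'torque': array([-0.0078,  0.0335,  0.0022]), 'width': 1.0008955139115947}
top {'fx': 544.7065152326677, 'fy': 544.7065152326677, 'cx': 319.0294748799086, 'cy': 247.63721445996765, 'T': array([[ 0.0938, -0.9749,  0.2021,  0.2813],
       [-0.9956, -0.0906,  0.0254, -0.0037],
       [-0.0064, -0.2036, -0.979 ,  1.2777],
       [ 0.    ,  0.    ,  0.    ,  1.    ]])}
side {'fx': 467.2053699644874, 'fy': 467.2053699644874, 'cx': 317.78470952370577, 'cy': 249.4681778810298, 'T': array([[ 0.9632, -0.1526,  0.2212,  0.2812],
       [-0.2675, -0.4666,  0.843 , -0.9827],
       [-0.0254, -0.8712, -0.4903,  0.6927],
       [ 0.    ,  0.    ,  0.    ,  1.    ]])}
{'fx': 381.3471042891939, 'fy': 381.3471042891939, 'cx': 312.6699646778939, 'cy': 231.04698115826614, 'T_tool_cam': array([[ 0.    , -0.2953,  0.9554, -0.1421],
       [ 1.    , -0.0002, -0.0001, -0.0018],
       [ 0.0002,  0.9554,  0.2953, -0.0738],
       [ 0.    ,  0.    ,  0.    ,  1.    ]])}
['MotionError', 'pinch_z']
```

View pics/top0.png

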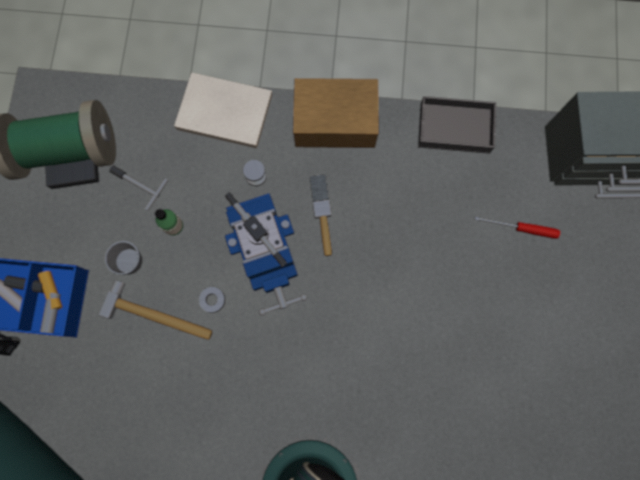

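View pics/side0.png

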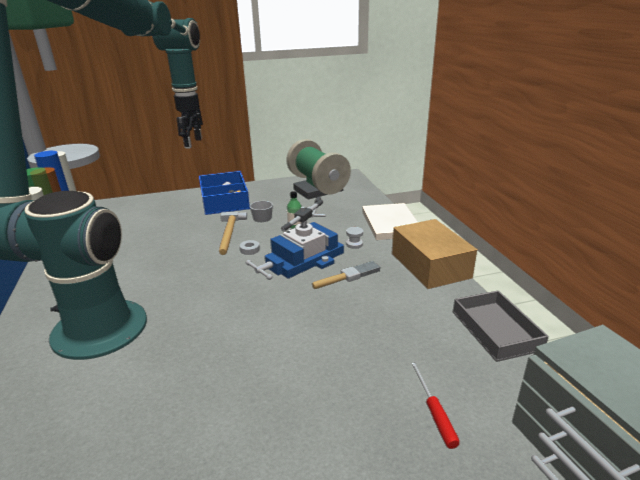

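The top view shows the wrench hub at about (257,229), with arm ends at about (230,196) and (284,264). The vise handle points towards the robot. Spool (254,172), oil (168,221), brush (322,215) and nutblank (211,299) stand around the vise.

```bash
cat > h.py <<'E'
from workcell import monitor, imaging
import cv2,numpy as np
from scipy.spatial.transform import Rotation as R
np.set_printoptions(precision=4,suppress=True)
def ray(P,T,uv,z):
    d=T[:3,:3]@np.array([(uv[0]-P['cx'])/P['fx'],(uv[1]-P['cy'])/P['fy'],1]); o=T[:3,3]
    return o+d*(z-o[2])/d[2]
def wristT(s):
    T=np.eye(4);T[:3,:3]=R.from_rotvec(s['tcp_rot']).as_matrix();T[:3,3]=s['tool_pos']
    return T@imaging.camera_params("wrist")['T_tool_cam']
def down(yaw):  # tool x down, tool z (horizontal) at heading yaw, y = z cross x
    x=np.array([0,0,-1.]);z=np.array([np.cos(yaw),np.sin(yaw),0]);return np.c_[x,np.cross(z,x),z]
def rel(s,p,Rm):
    R0=R.from_rotvec(s['tcp_rot']).as_matrix()
    return np.r_[R0.T@(np.array(p)-s['tool_pos']),R.from_matrix(R0.T@Rm).as_rotvec()]
E
python3 - <<'E'
from h import *
P=imaging.camera_params("top")
for uv in[(257,229),(230,196),(284,264)]: print(ray(P,P['T'],uv,.142))
for uv in[(254,172),(168,221)]:print(ray(P,P['T'],uv,.1))
s=monitor.read_state();m=R.from_rotvec(s['tcp_rot']).as_matrix();print(m,np.arctan2(m[1,2],m[0,2]))
im=cv2.imread('pics/top0.png')[170:290,200:320];cv2.imwrite('pics/c.png',cv2.resize(im,None,fx=5,fy=5,interpolation=cv2.INTER_CUBIC))
E
```

```text
[0.5442 0.1621 0.142 ]
[0.6121 0.2292 0.142 ]
[0.4738 0.0962 0.142 ]
[0.6859 0.1906 0.1   ]
[0.5538 0.3686 0.1   ]
[[-0.0009  0.414   0.9103]
 [-0.0018  0.9103 -0.414 ]
 [-1.     -0.002  -0.0001]] -0.4268472591919234
```

View pics/c.png

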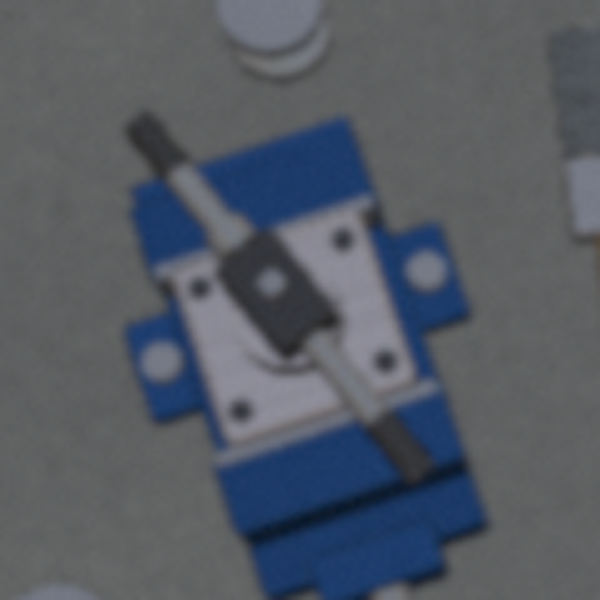

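The crop shows the arm tips at crop (145,130) and (415,465), which is (229,196) and (283,263) in the image. The collar is on the upper-left arm, so +x points to the far left at a heading of about 0.77 rad. I'll work on the collarless arm.

Run:
```python
from h import *
s=monitor.read_state();psi=.767;hub=np.array([.5435,.1622])
p=np.r_[hub-.045*np.array([np.cos(psi),np.sin(psi)]),.25]
print(p,rel(s,p,down(psi)))
```

```text
[0.5111 0.131  0.25  ] [-0.0193 -0.3436  0.4111 -1.1938 -0.0013  0.0017]
```

Emit:
jog_arm([
  [-0.0193, -0.03, 0.037, -0.12, 0, 0, 60],
  [-0.0193, -0.06, 0.075, -0.24, 0, 0, 60],
  [-0.0193, -0.09, 0.112, -0.36, 0, 0, 60],
  [-0.0193, -0.12, 0.15, -0.48, 0, 0, 60],
  [-0.0193, -0.156, 0.187, -0.6, 0, 0, 60],
  [-0.0193, -0.187, 0.224, -0.7, 0, 0, 60],
  [-0.0193, -0.218, 0.262, -0.8, 0, 0, 60],
  [-0.0193, -0.249, 0.299, -0.9, 0, 0, 60],
  [-0.0193, -0.281, 0.336, -1.0, 0, 0, 60],
  [-0.0193, -0.312, 0.374, -1.1, 0, 0, 60],
  [-0.0193, -0.3436, 0.4111, -1.1938, -0.0013, 0.0017, 60],
  [-0.0193, -0.3436, 0.4111, -1.1938, -0.0013, 0.0017, 60],
  [-0.0193, -0.3436, 0.4111, -1.1938, -0.0013, 0.0017, 60],
  [-0.0193, -0.3436, 0.4111, -1.1938, -0.0013, 0.0017, 60],
  [-0.0193, -0.3436, 0.4111, -1.1938, -0.0013, 0.0017, 60],
  [-0.0193, -0.3436, 0.4111, -1.1938, -0.0013, 0.0017, 60],
], force=20)

```text
time: 1.7
tool_pos: [0.5106, 0.1323, 0.25]
tcp_rot: [-0.601, 1.486, 0.601]
wrist_force: [-0.2, 0.1, -0.6]
width: 0.603
```

Run:
```python
from h import *
s=monitor.read_state();cv2.imwrite('pics/w1.png',imaging.read_camera('wrist'));print(s)
```

```text
{'time': 1.7, 'q': array([ 0.2062, -0.0282,  1.8939,  0.0001,  1.276 , -2.1337]), 'joint_vel': array([-0.0017, -0.0016, -0.0008,  0.0004,  0.0003, -0.0036]), 'joint_torque': array([ -0.2097, -35.1492, -36.7657,  -0.012 ,   0.0019,   0.0059]), 'tool_pos': array([0.5106, 0.1323, 0.25  ]), 'tcp_rot': array([-0.6013,  1.486 ,  0.6015]), 'wrist_force': array([-0.1534,  0.1117, -0.5742]), 'torque': array([-0.0148,  0.0068, -0.019 ]), 'width': 0.603344743379969}
```

View pics/w1.png

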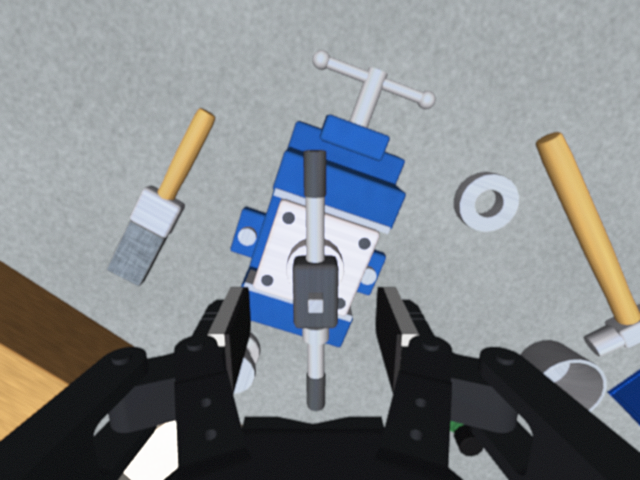

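The wrist view shows the bar running vertically. The collarless tip is at (315,151), the tap square at (315,306), the collared tip at (316,411), and the arm is centred between the fingers.

Run:
```python
from h import *
s=monitor.read_state();P=imaging.camera_params("wrist");T=wristT(s)
a=ray(P,T,(315,151),.147);b=ray(P,T,(316,411),.137);c=ray(P,T,(315,306),.165)
d=b-a;psi=np.arctan2(d[1],d[0]);hub=(a+b)/2
print(a,b,c,hub,psi,np.hypot(*d[:2]))
m=R.from_rotvec(s['tcp_rot']).as_matrix();print(np.arctan2(m[1,2],m[0,2]))
hub=(hub+c)/2
p=np.r_[hub[:2]-.045*np.array([np.cos(psi),np.sin(psi)]),.12]
print(hub,p,rel(s,p,down(psi)))
```

```text
[0.4725 0.0944 0.147 ] [0.6228 0.2415 0.137 ] [0.5439 0.1635 0.165 ] [0.5476 0.1679 0.142 ] 0.7747552505823527 0.21036412964117537
0.7690063268376651
[0.5458 0.1657 0.1535] [0.5136 0.1343 0.12  ] [ 0.13   -0.0006  0.0036 -0.0057 -0.0001 -0.0001]
```

Emit:
jog_arm([
  [0.03, 0, 0.0, 0, 0, 0, 50],
  [0.06, 0, 0.0, 0, 0, 0, 45],
  [0.09, 0, 0.0, 0, 0, 0, 45],
  [0.11, 0, 0.0, 0, 0, 0, 45],
  [0.12, 0, 0.0, 0, 0, 0, 45],
  [0.13, 0, 0, 0, 0, 0, 45],
  [0.13, 0, 0, 0, 0, 0, 35],
  [0.13, 0, 0, 0, 0, 0, 28],
  [0.13, 0, 0, 0, 0, 0, 24],
  [0.13, 0, 0, 0, 0, 0, 24],
  [0.13, 0, 0, 0, 0, 0, 24],
], force=20)

```text
time: 2.85
tool_pos: [0.5112, 0.1322, 0.1208]
tcp_rot: [-0.601, 1.485, 0.601]
wrist_force: [-0.2, 0.5, -0.1]
width: 0.237
```

Run:
```python
from h import *
s=monitor.read_state();cv2.imwrite('pics/w2.png',imaging.read_camera('wrist'));print(s)
```

```text
{'time': 2.85, 'q': array([ 0.2059,  0.0836,  2.0296,  0.    ,  1.027 , -2.1338]), 'joint_vel': array([-0.0034,  0.0031,  0.0044, -0.0007, -0.    ,  0.0008]), 'joint_torque': array([  0.0165, -37.6468, -32.9624,   0.0011,  -0.0091,   0.0001]), 'tool_pos': array([0.5112, 0.1322, 0.1208]), 'tcp_rot': array([-0.6012,  1.4845,  0.6009]), 'wrist_force': array([-0.2088,  0.477 , -0.0908]), 'torque': array([-0.012 ,  0.0002,  0.0103]), 'width': 0.237079801998086}
```

View pics/w2.png

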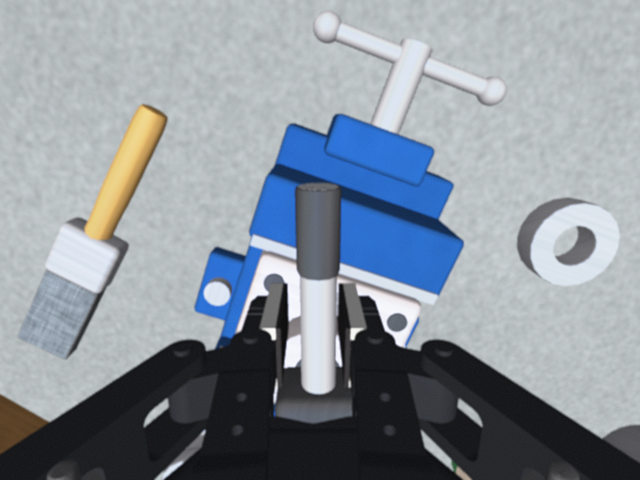

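The fingers straddle the collarless arm with clearance: the bar is at column about 319, and the pads at about 283 and 350. Now I'll swing forward on a 45 mm arc about the tap axis, with the tool turning along.

Emit:
jog_arm([
  [0, 0.0045, 0.0002, 0.1, 0, 0, 24],
  [0, 0.0089, 0.0009, 0.2, 0, 0, 24],
  [0, 0.0133, 0.002, 0.3, 0, 0, 24],
  [0, 0.0175, 0.0036, 0.4, 0, 0, 24],
  [0, 0.0216, 0.0055, 0.5, 0, 0, 24],
  [0, 0.0254, 0.0079, 0.6, 0, 0, 24],
  [0, 0.029, 0.0106, 0.7, 0, 0, 24],
  [0, 0.0323, 0.0136, 0.8, 0, 0, 24],
  [0, 0.0352, 0.017, 0.9, 0, 0, 24],
  [0, 0.0379, 0.0207, 1.0, 0, 0, 24],
])

```text
time: 3.9
tool_pos: [0.4981, 0.1725, 0.1202]
tcp_rot: [0.182, 1.565, -0.187]
wrist_force: [-3.6, -4.5, 2.4]
width: 0.239
```

```bash
cat > st.py <<'E'
from h import *
import sys
hub=np.array([.544,.1633]);s=monitor.read_state();m=R.from_rotvec(s['tcp_rot']).as_matrix()
psi=np.arctan2(m[1,2],m[0,2]);d=s['tool_pos'][:2]-hub
print('t',s['time'],'psi',psi,'r',np.hypot(*d),'ang',np.arctan2(d[1],d[0]),'z',s['tool_pos'][2],'w',s['width'],'q',s['q'])
print('F tool',m.T@s['wrist_force'],'torque',s['torque'],'hub in tool',(m.T@np.r_[hub-s['tool_pos'][:2],0]))
E
python3 st.py
python3 - <<'E'
from h import *
cv2.imwrite('pics/w3.png',imaging.read_camera('wrist'))
E
```

```text
t 3.9 psi -0.23489454933991732 r 0.046832839259387166 ang 2.944870795005827 z 0.12022186128746414 w 0.23864663067475764 q [ 0.2873  0.0854  2.0289 -0.0022  1.0303 -1.0475]
F tool [-2.4034 -5.2488 -2.4665] torque [-0.7382  0.5469  0.0707] hub in tool [-0.0001  0.0018  0.0468]
```

View pics/w3.png

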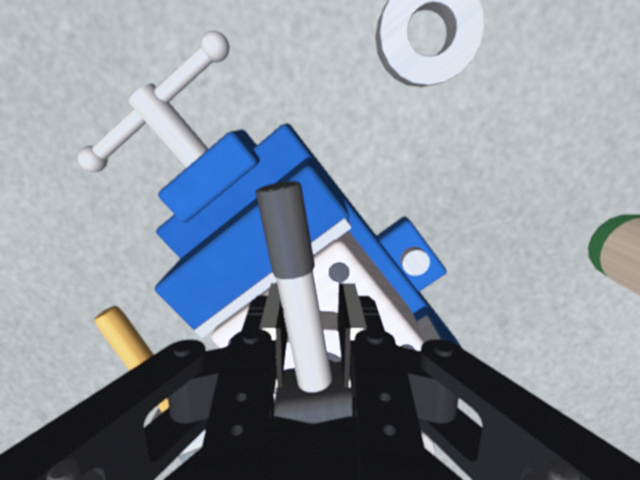

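The arm is turning with about 5 N, as expected. The bar lags the tool by about 0.13 rad, which is the slack.

```bash
cat > arc.py <<'E'
from h import *
import sys,json
exec(open('st.py').read())
# args: target psi, rows, settle, side(+1 hub at +z / -1 hub at -z)
tp,n,k,sd=float(sys.argv[1]),int(sys.argv[2]),int(sys.argv[3]),float(sys.argv[4])
h=m.T@np.r_[hub-s['tool_pos'][:2],0];D=psi-tp
out=[]
for i in list(range(1,n+1))+[n]*k:
    f=D*i/n; out.append([0,round(h[1]+sd*.045*np.sin(f),4),round(h[2]-sd*.045*np.cos(f),4),round(f,3),0,0,24])
print(json.dumps(out))
E
python3 arc.py -2.435 20 0 1
```

```text
t 3.95 psi -0.2387285866323061 r 0.04679091485148171 ang 2.9292411871693154 z 0.12024605234621794 w 0.24136946751400976 q [ 0.288   0.0858  2.0284 -0.0013  1.0298 -1.0434]
F tool [-1.0358 -4.1454 -2.9191] torque [-0.5788  0.4614 -0.0123] hub in tool [-0.0001  0.0012  0.0468]
[[0, 0.0062, 0.002, 0.11, 0, 0, 24], [0, 0.011, 0.0029, 0.22, 0, 0, 24], [0, 0.0158, 0.0042, 0.329, 0, 0, 24], [0, 0.0204, 0.006, 0.439, 0, 0, 24], [0, 0.0247, 0.0084, 0.549, 0, 0, 24], [0, 0.0288, 0.0112, 0.659, 0, 0, 24], [0, 0.0325, 0.0144, 0.769, 0, 0, 24], [0, 0.0359, 0.0181, 0.879, 0, 0, 24], [0, 0.0388, 0.022, 0.988, 0, 0, 24], [0, 0.0413, 0.0263, 1.098, 0, 0, 24], [0, 0.0433, 0.0308, 1.208, 0, 0, 24], [0, 0.0448, 0.0355, 1.318, 0, 0, 24], [0, 0.0458, 0.0404, 1.428, 0, 0, 24], [0, 0.0462, 0.0453, 1.537, 0, 0, 24], [0, 0.0461, 0.0502, 1.647, 0, 0, 24], [0, 0.0455, 0.0551, 1.757, 0, 0, 24], [0, 0.0443, 0.0599, 1.867, 0, 0, 24], [0, 0.0426, 0.0645, 1.977, 0, 0, 24], [0, 0.0404, 0.069, 2.086, 0, 0, 24], [0, 0.0377, 0.0731, 2.196, 0, 0, 24]]
```

Emit:
jog_arm([
  [0, 0.0062, 0.002, 0.11, 0, 0, 24],
  [0, 0.011, 0.0029, 0.22, 0, 0, 24],
  [0, 0.0158, 0.0042, 0.329, 0, 0, 24],
  [0, 0.0204, 0.006, 0.439, 0, 0, 24],
  [0, 0.0247, 0.0084, 0.549, 0, 0, 24],
  [0, 0.0288, 0.0112, 0.659, 0, 0, 24],
  [0, 0.0325, 0.0144, 0.769, 0, 0, 24],
  [0, 0.0359, 0.0181, 0.879, 0, 0, 24],
  [0, 0.0388, 0.022, 0.988, 0, 0, 24],
  [0, 0.0413, 0.0263, 1.098, 0, 0, 24],
  [0, 0.0433, 0.0308, 1.208, 0, 0, 24],
  [0, 0.0448, 0.0355, 1.318, 0, 0, 24],
  [0, 0.0458, 0.0404, 1.428, 0, 0, 24],
  [0, 0.0462, 0.0453, 1.537, 0, 0, 24],
  [0, 0.0461, 0.0502, 1.647, 0, 0, 24],
  [0, 0.0455, 0.0551, 1.757, 0, 0, 24],
  [0, 0.0443, 0.0599, 1.867, 0, 0, 24],
  [0, 0.0426, 0.0645, 1.977, 0, 0, 24],
  [0, 0.0404, 0.069, 2.086, 0, 0, 24],
  [0, 0.0377, 0.0731, 2.196, 0, 0, 24],
])

```text
time: 5.95
tool_pos: [0.5769, 0.1938, 0.1191]
tcp_rot: [1.81, 0.668, -1.818]
wrist_force: [-2.5, 3.9, -2.7]
width: 0.24
```

```bash
python3 - <<'E'
from h import *
cv2.imwrite('pics/w4.png',imaging.read_camera('wrist'))
E
python3 arc.py -.7 18 0 1
```

```text
t 6.0 psi -2.442131497792226 r 0.044898272393530794 ang 0.7272949709157103 z 0.1191373681621824 w 0.23950617766104676 q [0.2813 0.2353 1.8561 0.001  1.0542 1.1522]
F tool [ 2.9131 -3.6403 -2.4366] torque [0.5538 0.2744 0.0617] hub in tool [0.0001 0.0012 0.0449]
[[0, -0.0031, 0.0001, -0.097, 0, 0, 24], [0, -0.0074, 0.0007, -0.194, 0, 0, 24], [0, -0.0116, 0.0018, -0.29, 0, 0, 24], [0, -0.0157, 0.0032, -0.387, 0, 0, 24], [0, -0.0197, 0.005, -0.484, 0, 0, 24], [0, -0.0234, 0.0073, -0.581, 0, 0, 24], [0, -0.027, 0.0098, -0.677, 0, 0, 24], [0, -0.0302, 0.0127, -0.774, 0, 0, 24], [0, -0.0332, 0.0159, -0.871, 0, 0, 24], [0, -0.0358, 0.0194, -0.968, 0, 0, 24], [0, -0.0381, 0.0231, -1.065, 0, 0, 24], [0, -0.04, 0.027, -1.161, 0, 0, 24], [0, -0.0416, 0.031, -1.258, 0, 0, 24], [0, -0.0427, 0.0352, -1.355, 0, 0, 24], [0, -0.0434, 0.0395, -1.452, 0, 0, 24], [0, -0.0437, 0.0439, -1.549, 0, 0, 24], [0, -0.0436, 0.0482, -1.645, 0, 0, 24], [0, -0.0431, 0.0526, -1.742, 0, 0, 24]]
```

View pics/w4.png

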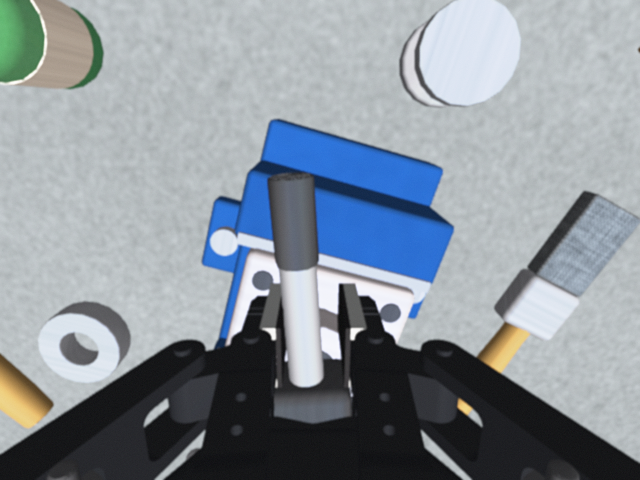

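The bar is still between the pads and lags about 0.1 rad, so the wrench has turned about 3.1 rad. I'll back off now.

Emit:
jog_arm([
  [0, -0.0031, 0.0001, -0.097, 0, 0, 24],
  [0, -0.0074, 0.0007, -0.194, 0, 0, 24],
  [0, -0.0116, 0.0018, -0.29, 0, 0, 24],
  [0, -0.0157, 0.0032, -0.387, 0, 0, 24],
  [0, -0.0197, 0.005, -0.484, 0, 0, 24],
  [0, -0.0234, 0.0073, -0.581, 0, 0, 24],
  [0, -0.027, 0.0098, -0.677, 0, 0, 24],
  [0, -0.0302, 0.0127, -0.774, 0, 0, 24],
  [0, -0.0332, 0.0159, -0.871, 0, 0, 24],
  [0, -0.0358, 0.0194, -0.968, 0, 0, 24],
  [0, -0.0381, 0.0231, -1.065, 0, 0, 24],
  [0, -0.04, 0.027, -1.161, 0, 0, 24],
  [0, -0.0416, 0.031, -1.258, 0, 0, 24],
  [0, -0.0427, 0.0352, -1.355, 0, 0, 24],
  [0, -0.0434, 0.0395, -1.452, 0, 0, 24],
  [0, -0.0437, 0.0439, -1.549, 0, 0, 24],
  [0, -0.0436, 0.0482, -1.645, 0, 0, 24],
  [0, -0.0431, 0.0526, -1.742, 0, 0, 24],
])

```text
time: 7.8
tool_pos: [0.5109, 0.194, 0.1204]
tcp_rot: [0.545, 1.503, -0.54]
wrist_force: [1.5, 5.9, -1.1]
width: 0.239
```

```bash
python3 arc.py -2.4 16 0 1
```

```text
t 7.8 psi -0.6935229947977397 r 0.045127169700118264 ang 2.3935486502244956 z 0.12038499811886459 w 0.23934005809157843 q [ 0.3152  0.1187  1.9917  0.0039  1.0305 -0.5641]
F tool [ 1.1267  5.5152 -2.6397] torque [ 0.7712 -0.2528 -0.0418] hub in tool [-0.0001 -0.0025  0.0451]
[[0, 0.0023, 0.0003, 0.107, 0, 0, 24], [0, 0.0071, 0.0011, 0.213, 0, 0, 24], [0, 0.0117, 0.0023, 0.32, 0, 0, 24], [0, 0.0162, 0.0041, 0.427, 0, 0, 24], [0, 0.0204, 0.0063, 0.533, 0, 0, 24], [0, 0.0244, 0.009, 0.64, 0, 0, 24], [0, 0.0281, 0.012, 0.747, 0, 0, 24], [0, 0.0314, 0.0155, 0.853, 0, 0, 24], [0, 0.0344, 0.0192, 0.96, 0, 0, 24], [0, 0.0369, 0.0233, 1.067, 0, 0, 24], [0, 0.039, 0.0276, 1.173, 0, 0, 24], [0, 0.0406, 0.0322, 1.28, 0, 0, 24], [0, 0.0418, 0.0368, 1.387, 0, 0, 24], [0, 0.0424, 0.0416, 1.493, 0, 0, 24], [0, 0.0425, 0.0464, 1.6, 0, 0, 24], [0, 0.0421, 0.0511, 1.706, 0, 0, 24]]
```

Emit:
jog_arm([
  [0, 0.0023, 0.0003, 0.107, 0, 0, 24],
  [0, 0.0071, 0.0011, 0.213, 0, 0, 24],
  [0, 0.0117, 0.0023, 0.32, 0, 0, 24],
  [0, 0.0162, 0.0041, 0.427, 0, 0, 24],
  [0, 0.0204, 0.0063, 0.533, 0, 0, 24],
  [0, 0.0244, 0.009, 0.64, 0, 0, 24],
  [0, 0.0281, 0.012, 0.747, 0, 0, 24],
  [0, 0.0314, 0.0155, 0.853, 0, 0, 24],
  [0, 0.0344, 0.0192, 0.96, 0, 0, 24],
  [0, 0.0369, 0.0233, 1.067, 0, 0, 24],
  [0, 0.039, 0.0276, 1.173, 0, 0, 24],
  [0, 0.0406, 0.0322, 1.28, 0, 0, 24],
  [0, 0.0418, 0.0368, 1.387, 0, 0, 24],
  [0, 0.0424, 0.0416, 1.493, 0, 0, 24],
  [0, 0.0425, 0.0464, 1.6, 0, 0, 24],
  [0, 0.0421, 0.0511, 1.706, 0, 0, 24],
])

```text
time: 9.4
tool_pos: [0.5758, 0.1942, 0.1202]
tcp_rot: [1.789, 0.7, -1.792]
wrist_force: [-4.5, 1.6, 1.7]
width: 0.24
```

```bash
python3 arc.py -3.75 13 0 1
```

```text
t 9.4 psi -2.400659760455998 r 0.044346768437053014 ang 0.7705398050234293 z 0.12022368419648863 w 0.24042331328055686 q [0.2815 0.2306 1.8598 0.0055 1.0533 1.1086]
F tool [-1.6677 -4.2708  2.2181] torque [0.3106 0.6679 0.0647] hub in tool [-0.      0.0013  0.0443]
[[0, 0.006, -0.0004, 0.104, 0, 0, 24], [0, 0.0106, 0.0003, 0.208, 0, 0, 24], [0, 0.0151, 0.0015, 0.311, 0, 0, 24], [0, 0.0195, 0.0032, 0.415, 0, 0, 24], [0, 0.0236, 0.0053, 0.519, 0, 0, 24], [0, 0.0276, 0.0078, 0.623, 0, 0, 24], [0, 0.0312, 0.0107, 0.727, 0, 0, 24], [0, 0.0345, 0.014, 0.83, 0, 0, 24], [0, 0.0375, 0.0176, 0.934, 0, 0, 24], [0, 0.0401, 0.0215, 1.038, 0, 0, 24], [0, 0.0422, 0.0256, 1.142, 0, 0, 24], [0, 0.044, 0.0299, 1.246, 0, 0, 24], [0, 0.0452, 0.0344, 1.349, 0, 0, 24]]
```

Emit:
jog_arm([
  [0, 0.006, -0.0004, 0.104, 0, 0, 24],
  [0, 0.0106, 0.0003, 0.208, 0, 0, 24],
  [0, 0.0151, 0.0015, 0.311, 0, 0, 24],
  [0, 0.0195, 0.0032, 0.415, 0, 0, 24],
  [0, 0.0236, 0.0053, 0.519, 0, 0, 24],
  [0, 0.0276, 0.0078, 0.623, 0, 0, 24],
  [0, 0.0312, 0.0107, 0.727, 0, 0, 24],
  [0, 0.0345, 0.014, 0.83, 0, 0, 24],
  [0, 0.0375, 0.0176, 0.934, 0, 0, 24],
  [0, 0.0401, 0.0215, 1.038, 0, 0, 24],
  [0, 0.0422, 0.0256, 1.142, 0, 0, 24],
  [0, 0.044, 0.0299, 1.246, 0, 0, 24],
  [0, 0.0452, 0.0344, 1.349, 0, 0, 24],
])

```text
time: 10.7
tool_pos: [0.5809, 0.1389, 0.1201]
tcp_rot: [-1.867, 0.583, 1.876]
wrist_force: [0.1, 4.9, -1.6]
width: 0.243
```

```bash
python3 - <<'E'
from h import *
cv2.imwrite('pics/w5.png',imaging.read_camera('wrist'))
E
sed -i 's/^tp,n/if psi>1.5: psi-=2*np.pi\ntp,n/; ' arc.py; sed -i 's/^psi=\(.*\);d=/psi=\1\nif psi>1.2: psi-=2*np.pi\nd=/' st.py
python3 arc.py -2.2 16 0 1
```

```text
t 10.75 psi -3.7548094364683173 r 0.044340933808960585 ang -0.6011254627051047 z 0.12005176885322062 w 0.2397632552502731 q [0.1884 0.2114 1.8836 0.0071 1.0486 2.3688]
F tool [ 0.6429 -2.7954  2.2208] torque [0.6079 0.0851 0.0855] hub in tool [0.0003 0.0005 0.0443]
[[0, -0.0038, -0.0005, -0.097, 0, 0, 24], [0, -0.0082, 0.0002, -0.194, 0, 0, 24], [0, -0.0124, 0.0012, -0.292, 0, 0, 24], [0, -0.0165, 0.0027, -0.389, 0, 0, 24], [0, -0.0205, 0.0045, -0.486, 0, 0, 24], [0, -0.0242, 0.0068, -0.583, 0, 0, 24], [0, -0.0278, 0.0094, -0.68, 0, 0, 24], [0, -0.031, 0.0123, -0.777, 0, 0, 24], [0, -0.034, 0.0155, -0.875, 0, 0, 24], [0, -0.0366, 0.019, -0.972, 0, 0, 24], [0, -0.0389, 0.0227, -1.069, 0, 0, 24], [0, -0.0408, 0.0266, -1.166, 0, 0, 24], [0, -0.0424, 0.0307, -1.263, 0, 0, 24], [0, -0.0435, 0.0349, -1.36, 0, 0, 24], [0, -0.0442, 0.0393, -1.458, 0, 0, 24], [0, -0.0445, 0.0436, -1.555, 0, 0, 24]]
```

View pics/w5.png

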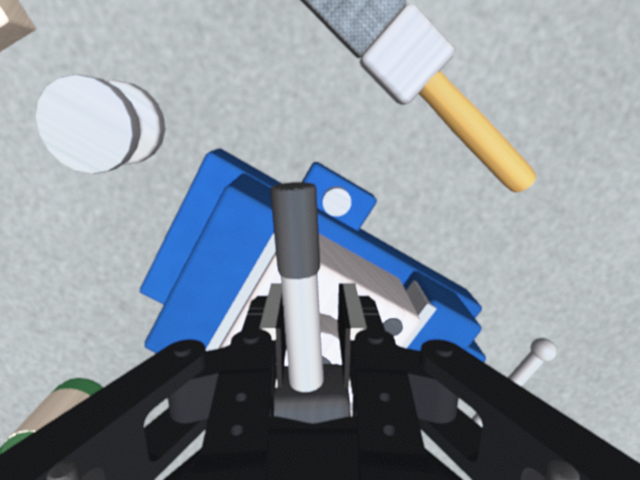

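The wrench is about 4.44 rad past its start, with the bar still between the pads. Now back a quarter turn.

Emit:
jog_arm([
  [0, -0.0038, -0.0005, -0.097, 0, 0, 24],
  [0, -0.0082, 0.0002, -0.194, 0, 0, 24],
  [0, -0.0124, 0.0012, -0.292, 0, 0, 24],
  [0, -0.0165, 0.0027, -0.389, 0, 0, 24],
  [0, -0.0205, 0.0045, -0.486, 0, 0, 24],
  [0, -0.0242, 0.0068, -0.583, 0, 0, 24],
  [0, -0.0278, 0.0094, -0.68, 0, 0, 24],
  [0, -0.031, 0.0123, -0.777, 0, 0, 24],
  [0, -0.034, 0.0155, -0.875, 0, 0, 24],
  [0, -0.0366, 0.019, -0.972, 0, 0, 24],
  [0, -0.0389, 0.0227, -1.069, 0, 0, 24],
  [0, -0.0408, 0.0266, -1.166, 0, 0, 24],
  [0, -0.0424, 0.0307, -1.263, 0, 0, 24],
  [0, -0.0435, 0.0349, -1.36, 0, 0, 24],
  [0, -0.0442, 0.0393, -1.458, 0, 0, 24],
  [0, -0.0445, 0.0436, -1.555, 0, 0, 24],
])

```text
time: 12.35
tool_pos: [0.5735, 0.1993, 0.1215]
tcp_rot: [1.656, 0.852, -1.646]
wrist_force: [5.5, -1.3, -1.3]
width: 0.24
```

```bash
python3 st.py
```

```text
t 12.35 psi -2.1913079313768353 r 0.04652655563749005 ang 0.8850954426630508 z 0.12153367602204465 w 0.23965002327454274 q [0.291  0.2242 1.865  0.0049 1.0479 0.9091]
F tool [ 1.2864  5.1789 -2.1245] torque [-0.1467 -0.912  -0.1002] hub in tool [-0.0003 -0.003   0.0464]
```

Emit:
jog_arm([
  [0, 0.003, 0, 0.05, 0, 0, 35],
  [0, 0.003, 0, 0.05, 0, 0, 50],
  [0, 0.003, 0, 0.05, 0, 0, 50],
  [-0.03, 0.003, 0, 0.05, 0, 0, 50],
  [-0.06, 0.003, 0, 0.05, 0, 0, 50],
  [-0.07, 0.003, 0, -0.05, 0, 0, 50],
  [-0.07, 0.003, 0, -0.19, 0, 0, 50],
  [-0.07, 0.003, 0, -0.33, 0, 0, 50],
  [-0.07, 0.003, 0, -0.47, 0, 0, 50],
  [-0.07, 0.003, 0, -0.61, 0, 0, 50],
  [-0.07, 0.003, 0, -0.75, 0, 0, 50],
  [-0.07, 0.003, 0, -0.89, 0, 0, 50],
  [-0.07, 0.003, 0, -1.03, 0, 0, 50],
  [-0.07, 0.003, 0, -1.17, 0, 0, 50],
  [-0.07, 0.003, 0, -1.31, 0, 0, 50],
  [-0.07, 0.003, 0, -1.45, 0, 0, 50],
  [-0.07, 0.003, 0, -1.59, 0, 0, 50],
])

```text
time: 14.05
tool_pos: [0.5755, 0.1971, 0.1915]
tcp_rot: [0.469, 1.519, -0.46]
wrist_force: [-0.3, -0.2, 0.5]
width: 0.501
```

Run:
```python
from h import *
exec(open('st.py').read())
t=-2.27+np.pi
print(rel(s,np.r_[hub+.045*np.array([np.cos(t),np.sin(t)]),.12],down(t)))
```

```text
t 14.05 psi -0.5932873918226865 r 0.04623084196671696 ang 0.8203674037810483 z 0.1914579712315434 w 0.5005197968206899 q [ 0.2866  0.1641  1.799   0.0046  1.1742 -0.6926]
F tool [-0.5449 -0.3819 -0.1338] torque [-0.009   0.0375 -0.0117] hub in tool [-0.0003 -0.0457 -0.0072]
[ 0.0715 -0.0013 -0.0024 -1.4649  0.004  -0.0053]
```

Emit:
jog_arm([
  [0, 0, 0, -0.14, 0, 0, 50],
  [0, 0, 0, -0.28, 0, 0, 50],
  [0, 0, 0, -0.42, 0, 0, 50],
  [0, 0, 0, -0.56, 0, 0, 50],
  [0, -0.001, -0.001, -0.7, 0, 0, 50],
  [0, -0.001, -0.001, -0.84, 0, 0, 50],
  [0, -0.001, -0.002, -0.98, 0, 0, 50],
  [0, -0.001, -0.002, -1.12, 0, 0, 50],
  [0, -0.0013, -0.0024, -1.26, 0, 0, 50],
  [0, -0.0013, -0.0024, -1.4, 0, 0, 50],
  [0, -0.0013, -0.0024, -1.465, 0.004, -0.005, 50],
  [0, -0.0013, -0.0024, -1.465, 0.004, -0.005, 50],
  [0, -0.0013, -0.0024, -1.465, 0.004, -0.005, 50],
])

```text
time: 15.35
tool_pos: [0.5727, 0.1974, 0.1913]
tcp_rot: [-0.68, 1.462, 0.681]
wrist_force: [-0.6, 0.3, 0.4]
width: 0.497
```

```bash
python3 st.py;python3 - <<'E'
from h import *
cv2.imwrite('pics/w6.png',imaging.read_camera('wrist'))
E
```

```text
t 15.35 psi 0.871244398370839 r 0.04455140097698361 ang 0.8713733368649119 z 0.19133983729627851 w 0.4973518294241811 q [ 0.2906  0.1624  1.8012  0.0003  1.1782 -2.1515]
F tool [-0.3778  0.6204 -0.1846] torque [ 0.0265 -0.0019  0.0032] hub in tool [ 0.     -0.     -0.0446]
```

View pics/w6.png

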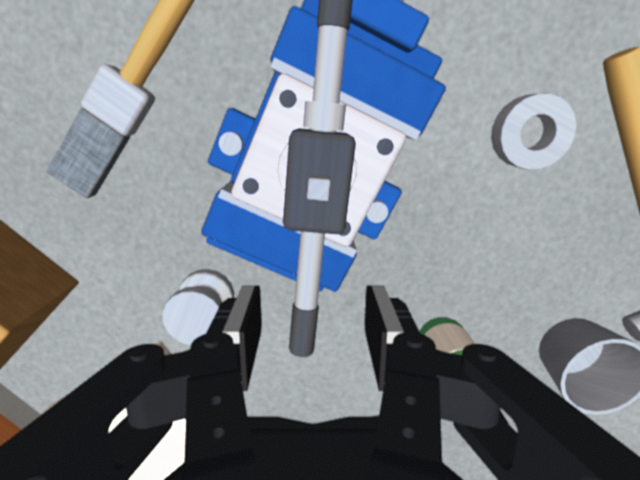

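The view is clear. The tap square is at (318,189), the collarless tip at (302,350) and the collar at (324,118). The bar is tilted about 5° to the tool.

Run:
```python
from h import *
exec(open('st.py').read())
P=imaging.camera_params("wrist");T=wristT(s)
a=ray(P,T,(302,350),.14);b=ray(P,T,(324,100),.145);c=ray(P,T,(318,189),.163);d=a-b
t=np.arctan2(d[1],d[0]);print(a,b,c,'bar',t)
print(rel(s,np.r_[hub+.045*np.array([np.cos(t),np.sin(t)]),.119],down(t)))
```

```text
t 15.4 psi 0.8712362648927688 r 0.04456012257064067 ang 0.8709019362408608 z 0.19137044820971214 w 0.49894942149958693 q [ 0.2906  0.1623  1.8012  0.0003  1.1782 -2.1515]
F tool [ 0.2757  0.3338 -0.3174] torque [ 0.0151  0.0164 -0.0664] hub in tool [-0.      0.     -0.0446]
[0.6152 0.2351 0.14  ] [0.517  0.1363 0.145 ] [0.5441 0.1641 0.163 ] bar 0.7878881180630488
[ 0.0724 -0.0038  0.0003  0.0833  0.     -0.0003]
```

Emit:
jog_arm([
  [0.01, -0.004, 0, 0.083, 0, 0, 50],
  [0.03, -0.004, 0, 0.083, 0, 0, 50],
  [0.05, -0.004, 0, 0.083, 0, 0, 45],
  [0.065, -0.004, 0, 0.083, 0, 0, 40],
  [0.0724, -0.004, 0, 0.083, 0, 0, 35],
  [0.0724, -0.004, 0, 0.083, 0, 0, 28],
  [0.0724, -0.004, 0, 0.083, 0, 0, 24],
  [0.0724, -0.004, 0, 0.083, 0, 0, 24],
])

```text
time: 16.2
tool_pos: [0.5767, 0.1951, 0.1202]
tcp_rot: [-0.616, 1.48, 0.616]
wrist_force: [-0.1, -0.6, -0.6]
width: 0.24
```

```bash
sed -i 's/.544,.1633/.544,.1637/' st.py; python3 arc.py -1.35 20 0 -1
```

```text
t 16.2 psi 0.7881761608153258 r 0.045317428919889435 ang 0.7658440009768898 z 0.12021801588201583 w 0.23991710519704562 q [ 0.2852  0.2302  1.8603  0.0003  1.0492 -2.0739]
F tool [ 0.5572 -0.3703 -0.5078] torque [-0.021  -0.0208  0.0458] hub in tool [-0.0001  0.001  -0.0453]
[[0, -0.0038, -0.0006, 0.107, 0, 0, 24], [0, -0.0085, -0.0013, 0.214, 0, 0, 24], [0, -0.0132, -0.0026, 0.321, 0, 0, 24], [0, -0.0177, -0.0044, 0.428, 0, 0, 24], [0, -0.0219, -0.0066, 0.535, 0, 0, 24], [0, -0.0259, -0.0093, 0.641, 0, 0, 24], [0, -0.0296, -0.0123, 0.748, 0, 0, 24], [0, -0.033, -0.0158, 0.855, 0, 0, 24], [0, -0.0359, -0.0196, 0.962, 0, 0, 24], [0, -0.0384, -0.0237, 1.069, 0, 0, 24], [0, -0.0405, -0.028, 1.176, 0, 0, 24], [0, -0.0421, -0.0325, 1.283, 0, 0, 24], [0, -0.0433, -0.0372, 1.39, 0, 0, 24], [0, -0.0439, -0.042, 1.497, 0, 0, 24], [0, -0.044, -0.0468, 1.604, 0, 0, 24], [0, -0.0435, -0.0516, 1.711, 0, 0, 24], [0, -0.0426, -0.0563, 1.817, 0, 0, 24], [0, -0.0412, -0.0609, 1.924, 0, 0, 24], [0, -0.0393, -0.0653, 2.031, 0, 0, 24], [0, -0.0369, -0.0695, 2.138, 0, 0, 24]]
```

Emit:
jog_arm([
  [0, -0.0038, -0.0006, 0.107, 0, 0, 24],
  [0, -0.0085, -0.0013, 0.214, 0, 0, 24],
  [0, -0.0132, -0.0026, 0.321, 0, 0, 24],
  [0, -0.0177, -0.0044, 0.428, 0, 0, 24],
  [0, -0.0219, -0.0066, 0.535, 0, 0, 24],
  [0, -0.0259, -0.0093, 0.641, 0, 0, 24],
  [0, -0.0296, -0.0123, 0.748, 0, 0, 24],
  [0, -0.033, -0.0158, 0.855, 0, 0, 24],
  [0, -0.0359, -0.0196, 0.962, 0, 0, 24],
  [0, -0.0384, -0.0237, 1.069, 0, 0, 24],
  [0, -0.0405, -0.028, 1.176, 0, 0, 24],
  [0, -0.0421, -0.0325, 1.283, 0, 0, 24],
  [0, -0.0433, -0.0372, 1.39, 0, 0, 24],
  [0, -0.0439, -0.042, 1.497, 0, 0, 24],
  [0, -0.044, -0.0468, 1.604, 0, 0, 24],
  [0, -0.0435, -0.0516, 1.711, 0, 0, 24],
  [0, -0.0426, -0.0563, 1.817, 0, 0, 24],
  [0, -0.0412, -0.0609, 1.924, 0, 0, 24],
  [0, -0.0393, -0.0653, 2.031, 0, 0, 24],
  [0, -0.0369, -0.0695, 2.138, 0, 0, 24],
])

```text
time: 18.2
tool_pos: [0.5557, 0.1209, 0.1216]
tcp_rot: [1.053, 1.3, -1.042]
wrist_force: [2.9, 2.8, -1.9]
width: 0.241
```

```bash
python3 arc.py -1.65 10 0 -1
```

```text
t 18.2 psi -1.354311399162683 r 0.044346782917701055 ang -1.3044881824500325 z 0.12161950354301866 w 0.2411071370062801 q [ 0.1694  0.1538  1.9491  0.0021  1.0317 -0.0482]
F tool [ 1.8835  3.4058 -2.0675] torque [ 0.4246 -0.4564  0.0942] hub in tool [ 0.     -0.0022 -0.0443]
[[0, -0.0035, 0.0007, 0.03, 0, 0, 24], [0, -0.0049, 0.0006, 0.059, 0, 0, 24], [0, -0.0062, 0.0005, 0.089, 0, 0, 24], [0, -0.0075, 0.0004, 0.118, 0, 0, 24], [0, -0.0088, 0.0002, 0.148, 0, 0, 24], [0, -0.0102, 0.0, 0.177, 0, 0, 24], [0, -0.0115, -0.0003, 0.207, 0, 0, 24], [0, -0.0128, -0.0005, 0.237, 0, 0, 24], [0, -0.014, -0.0009, 0.266, 0, 0, 24], [0, -0.0153, -0.0012, 0.296, 0, 0, 24]]
```

Emit:
jog_arm([
  [0, -0.0035, 0.0007, 0.03, 0, 0, 24],
  [0, -0.0049, 0.0006, 0.059, 0, 0, 24],
  [0, -0.0062, 0.0005, 0.089, 0, 0, 24],
  [0, -0.0075, 0.0004, 0.118, 0, 0, 24],
  [0, -0.0088, 0.0002, 0.148, 0, 0, 24],
  [0, -0.0102, 0, 0.177, 0, 0, 24],
  [0, -0.0115, -0.0003, 0.207, 0, 0, 24],
  [0, -0.0128, -0.0005, 0.237, 0, 0, 24],
  [0, -0.014, -0.0009, 0.266, 0, 0, 24],
  [0, -0.0153, -0.0012, 0.296, 0, 0, 24],
])

```text
time: 19.2
tool_pos: [0.5415, 0.119, 0.1226]
tcp_rot: [1.276, 1.166, -1.261]
wrist_force: [3.9, 1.8, 2.5]
width: 0.24
```

```bash
python3 arc.py -1.75 5 1 -1
```

```text
t 19.2 psi -1.652380269031106 r 0.04480952944259557 ang -1.6259690042260182 z 0.1225809357083504 w 0.24026388951168795 q [0.1702 0.1252 1.9799 0.002  1.0269 0.2508]
F tool [-2.4535  3.7931 -2.1479] torque [ 0.2219 -0.5772  0.0423] hub in tool [ 0.0002 -0.0012 -0.0448]
[[0, -0.0021, 0.0002, 0.02, 0, 0, 24], [0, -0.0029, 0.0002, 0.039, 0, 0, 24], [0, -0.0038, 0.0001, 0.059, 0, 0, 24], [0, -0.0047, 0.0001, 0.078, 0, 0, 24], [0, -0.0056, -0.0, 0.098, 0, 0, 24], [0, -0.0056, -0.0, 0.098, 0, 0, 24]]
```

Emit:
jog_arm([
  [0.001, -0.0015, 0.0002, 0.02, 0, 0, 24],
  [0.002, -0.0025, 0.0002, 0.04, 0, 0, 24],
  [0.002, -0.0035, 0.0001, 0.06, 0, 0, 24],
  [0.002, -0.0045, 0.0001, 0.08, 0, 0, 24],
  [0.002, -0.0055, 0, 0.1, 0, 0, 24],
  [0.002, -0.0055, 0, 0.1, 0, 0, 24],
])

```text
time: 19.8
tool_pos: [0.5358, 0.1192, 0.1204]
tcp_rot: [1.349, 1.114, -1.334]
wrist_force: [3.3, -1.0, 2.9]
width: 0.237
```

```bash
python3 st.py
```

```text
t 19.8 psi -1.752971018514085 r 0.04524965427249403 ang -1.7526587235952968 z 0.12042039436454707 w 0.237191478081186 q [0.1727 0.1177 1.9928 0.0016 1.0219 0.354 ]
F tool [-2.9064  3.4754  0.3427] torque [-0.1464 -0.5592  0.0949] hub in tool [ 0.0002 -0.     -0.0452]
```

Emit:
jog_arm([
  [0, -0.001, 0, 0.02, 0, 0, 24],
  [0, -0.002, 0, 0.04, 0, 0, 24],
  [0, -0.003, 0, 0.06, 0, 0, 24],
  [0, -0.004, 0, 0.08, 0, 0, 24],
  [0, -0.0045, -0.0002, 0.1, 0, 0, 24],
  [0, -0.0045, -0.0002, 0.1, 0, 0, 24],
])

```text
time: 20.4
tool_pos: [0.5312, 0.1202, 0.1203]
tcp_rot: [1.421, 1.059, -1.406]
wrist_force: [4.1, 0.1, 1.8]
width: 0.242
```

```bash
python3 st.py
```

```text
t 20.4 psi -1.8535829377243402 r 0.04537141724431958 ang -1.8572418941932765 z 0.12028528311975738 w 0.24187666620073864 q [0.176  0.1102 2.0014 0.0015 1.0212 0.458 ]
F tool [-1.7767  3.9109 -1.2033] torque [-0.0695 -0.4871  0.0401] hub in tool [ 0.0002  0.0002 -0.0454]
```

Emit:
jog_arm([
  [0, -0.001, 0, 0.02, 0, 0, 24],
  [0, -0.002, 0, 0.04, 0, 0, 24],
  [0, -0.003, 0, 0.06, 0, 0, 24],
  [0, -0.004, 0, 0.08, 0, 0, 24],
  [0, -0.0045, -0.0002, 0.1, 0, 0, 24],
  [0, -0.0045, -0.0002, 0.1, 0, 0, 24],
])

```text
time: 21.0
tool_pos: [0.5284, 0.1214, 0.1206]
tcp_rot: [1.495, 0.998, -1.475]
wrist_force: [8.1, -0.7, -0.3]
width: 0.241
```

```bash
python3 st.py
```

```text
t 21.0 psi -1.9545013431478933 r 0.04510499350009649 ang -1.9247848916660861 z 0.12057058658589723 w 0.24134610516975666 q [0.1797 0.1033 2.0086 0.0003 1.0177 0.5633]
F tool [ 0.3602  7.7449 -2.3886] torque [-0.3004 -1.2366  0.0889] hub in tool [ 0.0003 -0.0013 -0.0451]
```

The force doubled and the travel fell short, so this looks like the bottom. I'll confirm with one small nudge.

Emit:
jog_arm([
  [0, -0.001, 0, 0.0, 0, 0, 24],
  [0, -0.002, 0, 0.0, 0, 0, 24],
  [0, -0.002, 0, 0.0, 0, 0, 24],
  [0, -0.002, 0, 0.0, 0, 0, 24],
])

```text
time: 21.4
tool_pos: [0.5283, 0.1215, 0.1206]
tcp_rot: [1.497, 0.994, -1.472]
wrist_force: [8.8, -3.6, -2.3]
width: 0.24
```

```bash
python3 st.py
```

```text
t 21.4 psi -1.9549091533752376 r 0.045061487391601714 ang -1.92683206060945 z 0.12064820346644217 w 0.24040586876951664 q [ 0.181   0.1008  2.0112 -0.0018  1.0139  0.5661]
F tool [2.4646 9.4719 0.0683] torque [-0.4609 -1.4479  0.0371] hub in tool [ 0.0003 -0.0013 -0.045 ]
```

The TCP did not move under a 2 mm nudge and the force rose to 9.5 N, so the tap is bottomed. I'll release and lift clear.

Emit:
jog_arm([
  [0, 0.001, 0, 0, 0, 0, 26],
  [0, 0.002, 0, 0, 0, 0, 35],
  [0, 0.002, 0, 0, 0, 0, 50],
  [0, 0.002, 0, 0, 0, 0, 50],
  [-0.02, 0.002, 0, 0, 0, 0, 50],
  [-0.05, 0.002, 0, 0, 0, 0, 50],
  [-0.09, 0.002, 0, 0, 0, 0, 50],
  [-0.12, 0.002, 0, 0, 0, 0, 50],
  [-0.12, 0.002, 0, 0, 0, 0, 50],
  [-0.12, 0.002, 0, 0, 0, 0, 50],
])

```text
time: 22.4
tool_pos: [0.5283, 0.1207, 0.2413]
tcp_rot: [1.498, 0.994, -1.471]
wrist_force: [0.2, 0.7, -0.6]
width: 0.501
```

```bash
python3 st.py;python3 - <<'E'
from h import *
cv2.imwrite('pics/w7.png',imaging.read_camera('wrist'))
E
```

```text
t 22.4 psi -1.9548935991324883 r 0.04578490825603509 ang -1.921688455462754 z 0.2412700418878945 w 0.5009834801674447 q [ 0.1795 -0.0059  1.8882 -0.0014  1.2425  0.5641]
F tool [ 0.6171 -0.0804 -0.6952] torque [ 0.0276  0.0415 -0.0031] hub in tool [ 0.0003 -0.0015 -0.0458]
```

View pics/w7.png

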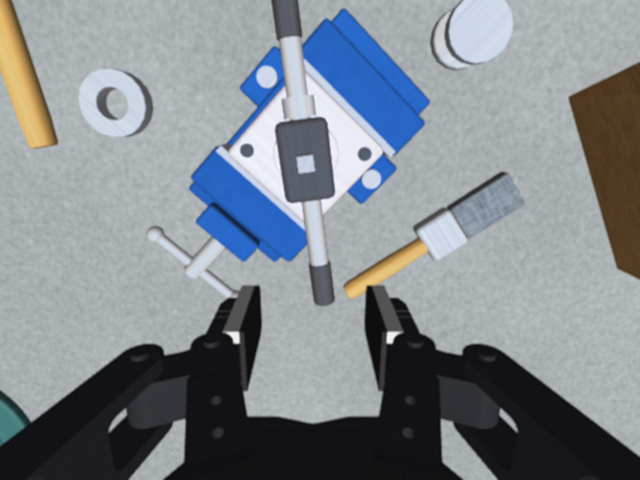

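The wrench is released and standing. The collarless tip is at (322,300), the collar arm at (290,50), and the fingers are well above it. One last angle check.

Run:
```python
from h import *
s=monitor.read_state();P=imaging.camera_params("wrist");T=wristT(s)
a=ray(P,T,(322,298),.14);b=ray(P,T,(290,48),.145);d=a-b
t=np.arctan2(d[1],d[0]);print('bar',t,'total turn from start',.772-np.pi-t+2*np.pi+(2*np.pi if t>0 else 0))
print(s['time'],s['joint_vel'])
```

```text
bar -1.8334465096478625 total turn from start 5.747039163237655
22.45 [-0.0006  0.018   0.0232 -0.0008 -0.0012 -0.0004]
```

```bash
python3 -c "
from workcell import finish_job
print(finish_job())"
```

```text
the job is handed in; nothing more can be done
None
```

The tap is standing on the bottom of the hole with the wrench let go, and I handed the job in at about 22.5 s. No verdict was reported.

- **How I turned it:** I straddled the collarless arm loosely with the fingers, about 45 mm from the axis, and never clamped it. I swung the tap about 3.1 rad forward and 1.55 back, then forward to about 4.4 and back to about 3.16, then forward to the bottom. These angles are measured from the start position, which was itself somewhere between 0 and 0.3 rad. I changed grip once on the way.
- **Bottoming:** At the stop, the push went from about 4 N while cutting to 7.7 N. A further 2 mm nudge gave 9.5 N with no movement, so I released and lifted clear. The highest push I read, at the end of each move, was about 9.5 N against the 40 N limit.
- **Last checks:** After release, the wrist camera put the total turn at about 5.75 rad from the start. With the unknown start angle that means 5.75 to 6.05 rad. This fits a stop near 6.0, but the camera alone does not prove it is above 5.8; the hard stop I felt is the stronger evidence. The wrist force was back to about zero. I saw nothing displaced in the pictures, but I did not measure the loose things or take a final overhead picture.

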